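# Set the portion on the pellet doser and hold its shutter dial at the third click

## Robot

A 6-joint arm with a two-finger parallel gripper is mounted at the origin on the work surface. World frame = base frame: x ahead of the robot, y to its left, z up, the work surface at z = 0. Lengths are in mm, angles in degrees, forces in N, time in s.
With the tool pointing down it reaches from about 350 to 975 mm from the base axis. Payload 4.9 kg.
Tool frame: the origin (TCP) lies midway between the tips of the shut fingers; the grasp point (between the pads) lies 19 mm behind it; z points along the fingers, y is the direction in which the jaws open and shut (so a half turn about z gives the same grasp; the last joint's range is limited). The gripper opens to 85 mm and grips with 20 to 120 N. Pads are 22 mm wide; open, the fingers measure 114 mm over their backs; the gripper's body (76 mm by 85 mm) begins 54 mm behind the grasp point. The pads swing forward as they close: fully open they stand 13 mm farther back than shut.
Start: joints at [-70.187, 3.019, 92.412, -0, 84.569, -6.818], TCP at [280.144, -558.678, 231.304] pointing down, gripper open.
Joint ranges: [-172.51, 172.51], [-57.92, 126.97], [3.15, 148.05], [-58.71, 238.71], [5.1, 150.11], [-179.66, 179.66]. Speed limits (degrees/s): [147.25, 147.25, 180, 180, 180, 180].

## Interface

Orientations are given as [roll, pitch, yaw] about the fixed x, y, z axes, in that order (R = Rz(yaw) Ry(pitch) Rx(roll)).
In Python, from rig import sensors, optics, close_job, cut_out, tip_of gives the robot as it stands. The module is installed in compiled form; this text tells all that it offers.
- The arm moves only by the tool drive_tool, never from a script. Its argument "targets" is a list that holds one entry, the list of rows, each a list of 7 numbers: the turn, a rotation vector about the tool's x, y, z in units of 8 degrees (1.0 is 8 degrees), then the shift along the tool's x, y, z in units of 25 mm (1.0 is 25 mm), then the finger opening in mm, from 0 to 85.4. In form: [[[ax, ay, az, x, y, z, jaw], ...]]. A call has 1 to 20 rows; each row shifts and turns the commanded pose from where the row before left it, along the tool's axes as they then stand; what a row does not reach is not made up. A row lasts 1/10 s, in which the tool goes at most 50 mm and 8.59 degrees, less where a joint would pass 70% of its speed; a pose out of reach is approached as far as the arm can. A call is refused whole if a number of a shift passes 1 or a number of a turn 1, either way. A call with a gripper value outside its range is refused whole. The fingers move at their own pace and stop on an object; the grip force is fixed at half the most. Time passes only in rows, so rows that do not move let the fingers close. It gives the time, the measured TCP pose, the force and the opening at its end, in the units of the state.
- sensors.get_obs(): the state, without advancing time (a new reading comes with each control period).
- optics.snapshot(name): name is "side" or "top"; returns a dict with "frame" (420x560x3 uint8, red, green, blue), "mtx" (3x3 intrinsics, pixels), "dist_coeffs" ([k1, k2, p1, p2, k3] as OpenCV has them; the pictures are not rectified), "extrinsics" (4x4, takes a point from camera to world coordinates). Camera axes: x right, y down, z forward; pixel columns grow to the right and rows downward; lengths in mm; the calibration is good to about 2 mm. A picture is of the moment at which its call begins. There is no depth.
- close_job(): hands the job in, once; it reports no verdict.
Trained networks look in a picture, given as the dict that the camera call returned (one of the last four; its "shot" number tells which), for a name from the list of things; names that differ only in an ending like _2 or _b are one class to them, and where a whole thing is asked for, a point or a joint stands for the part that bears it (a point fixed in the world has none). Each returns a list of dicts, best first, with "conf" (0 to 1); they miss things now and then, are a little off and sometimes report something else, mostly with a low value. They report only what shows in the picture. A call takes as long as a camera call. They do not tell look-alikes from the thing itself.
- cut_out(picture, label): "mask" (420x560 bool, what is visible of it).
- tip_of(picture, label): "position" ([x, y, z] in mm, in the coordinates of the camera as it stood for that picture, good to about 4 mm: a listed point, or the origin of a listed thing).
The state is a dict: "t": time; "q": joint angles; "dq": joint speeds; "tau": joint torques, N m; "eef_pos": TCP position; "tool_rot": TCP orientation; "wrist_force": force on the tool from outside, world axes, zero at the start; "ft_torque": the same for the moment, N m; "grip_width": finger opening in mm.
Only numpy, scipy, OpenCV 4.12 (cv2) and the standard library are available. Lean on these libraries where they do the work, as an engineer would, in place of code of your own. Each camera call takes 0.05 s, during which the arm holds its last target.

## Task

Get the fish's pellet portion going: draw the doser's portion slide out until the long line on its bar is level with the mouth it comes out of and leave it set there, then turn the spring-return shutter dial clockwise past its first two clicks to the third (the pellet opening), not on to the fourth, which is for emptying. The dial springs shut when let go, so finish while still holding it at the third click with the fingers; leave the dish under the spout and the other things on the shelf where they are.

Things in the scene. Friction and masses are not known exactly. Their poses are not given: they have to be found in the camera images.
- doser: Pellet doser screwed to the shelf: white head 70 (x) by 245 mm (y), top 140 mm up, on an aluminium column; its hopper, a closed green canister 72 mm across, stands on the head (axis at y = -20 mm, top 242 mm up). Origin on the shelf, z up. The portion slide comes out of the -y end; the dial is on top at x = 0, y = +115 mm, over the spout. Place and yaw (within 0.45 rad) vary.
- slide (a joint): How far the portion slide is out, m: 0 in, 0.055 at its stop, 0.040 with the long line level with the mouth. It moves along the doser's -y and starts at 0 to 0.018. Its spring pulls it in (0.8 N at 0, growing by 40 N/m), but a 4 N brake keeps it where it is let go; drawing it out takes 5 to 7 N.
- fin (a point): Grip point of the slide's pull fin, an upright grey plate at the bar's outer end: 12 mm thick along the doser's x, 24 mm long along y, 112 to 166 mm above the shelf; the point is 150 mm up, at its middle. The bar joining it to the head is 30 mm wide, its top 124 mm up; 26 mm of bar lie free between fin and mouth at slide 0.
- long_line (a point): Middle of the long black line that crosses the full 30 mm width of the slide bar, on the bar's top (124 mm up); hidden in the head until the slide is nearly 40 mm out. Short half-width lines mark 10, 20, 30 and 50 mm.
- mouth (a point): Middle of the mouth (outer edge of its grey bezel) at the doser's -y end where the slide bar comes out, 124 mm up. The slide is set when the long line is level with this edge.
- spout (a point): Lower end of the spout under the dial, 72 mm up, 34 mm across.
- dial (a joint): Angle of the shutter dial, rad: 0 at rest, growing clockwise seen from above; clicks at 0.35, 0.70, 1.05, 1.40, stop at 1.45. A spring turns it back to 0 from every click when let go (0.05 N m at rest, about 0.10 N m at the third click); the clicks add a ripple of some 0.02 N m. Black ticks on the head mark the clicks, a dot marks rest.
- dial_grip (a point): On the dial's axis, 170 mm above the shelf, within its grip: a grey bar 48 mm long, 13 mm thick, 149 to 183 mm up, on a disc 56 mm across (top 149.5 mm up). The point's x axis runs along the bar to its white-lined pointer end and turns with the dial; at rest it is 2.094 rad counter-clockwise from the doser's x axis, seen from above.
- dish: White ceramic dish, 88 mm across, 28 mm high, standing under the spout; origin at the centre of its underside. Stays there.
- ring: Clear acrylic feeding ring, 90 mm across, 12 mm high, lying on the robot's side of the doser; origin at the centre of its underside. Bystander.
- tongs: Stainless feeding tongs, 200 mm long, 10 mm high, lying beyond the doser; origin on the shelf near their middle. Bystander.
- jar: Small clear jar with a white cap, 52 mm across, 62 mm high, beyond the doser's slide; origin at its underside. Bystander.
- conditioner: White bottle, 52 mm across, 150 mm high, on the left of the shelf; origin at its underside. Bystander.
- key_bowl: Wooden bowl, 120 mm across, 35 mm high, on the right of the shelf; origin at its underside. Bystander.
Mind the look-alikes: they are no part of the job. Several things have the shape of the dish; the one meant has the colours described above.

How it is judged (in metres and radians):
On the way, in this order (a step that is already met when the one before it is completed fails the run):
1. the portion slide is drawn out to its long line (within 4 mm) (value of joint slide between 0.036 and 0.044 m), for 0.3 s.
2. the fingers hold the dial at the third click (value of joint dial between 0.92 and 1.18 rad and contact force between the fingers and dial above 0.5 N), for 0.3 s.
At the end, for the whole second after the job is handed in: The portion slide stands at its long line (36 to 44 mm out), let go by the fingers; the dial stands still at the third click (0.92 to 1.18 rad) with the fingers holding it; the dish is under the spout and no bystander has moved more than 30 mm (all of step 1 and all of step 2 and velocity of joint dial between -0.1 and 0.1 rad/s and contact force between the fingers and slide below 0.1 N and horizontal distance between dish and spout below 0.03 m and distance of each of dish, ring, tongs, jar, conditioner, key_bowl from where it was at the start of the episode below 0.03 m); the arm keeps its last pose, push and grip.
It fails at once if the dial is turned on towards the fourth click (value of joint dial above 1.25 rad).
It fails at once if the dish or a bystander is pushed away (more than 30 mm) (distance of any of dish, ring, tongs, jar, conditioner, key_bowl from where it was at the start of the episode above 0.03 m).
It also fails if it takes over 43 s, if anything falls off the work surface, if the arm or the gripper's body presses on something with over 40 N, if the wrist force passes 120 N, or if a joint passes its speed limit or range.

## Working session

There is one attempt and no reset: what is moved stays moved. The work goes in short steps, Python scripts to look and compute and a tool call to move; the robot and the scene stay as the last step left them, time stands still between calls to the robot, and variables do not carry over. Pictures are saved under pics/ and viewed, and the job is handed in when it is done.

Besides the shell and the picture viewer there is one more tool, called after ">>>" in YAML: its name, and indented under it one key for each argument. drive_tool: Moves the arm, as the interface text tells. Its arguments: {"type":"object","properties":{"targets":{"type":"array"}},"required":["targets"]}

```bash
mkdir -p pics; cat > h.py <<'E'
import numpy as np, cv2
from rig import sensors, optics, close_job, cut_out, tip_of
def w(pic,p):
    return (pic["extrinsics"]@np.append(p,1))[:3]
def save(pic,n): cv2.imwrite(f"pics/{n}.png",pic["frame"][:,:,::-1])
def proj(pic,P):
    P=np.atleast_2d(np.array(P,float)); E=np.linalg.inv(pic["extrinsics"])
    r,_=cv2.Rodrigues(E[:3,:3]); return cv2.projectPoints(P,r,E[:3,3],pic["mtx"],np.array(pic["dist_coeffs"],float))[0][:,0]
def ray(pic,uv,z):
    n=cv2.undistortPoints(np.array([[uv]],float),pic["mtx"],np.array(pic["dist_coeffs"],float))[0,0]
    E=pic["extrinsics"]; d=E[:3,:3]@np.array([n[0],n[1],1]); o=E[:3,3]
    return o+d*(z-o[2])/d[2]
E
python3 - <<'E'
from h import *
np.set_printoptions(precision=1,suppress=True)
print(sensors.get_obs())
for c in ["side","top"]:
    p=optics.snapshot(c); save(p,c+"0"); print(c,p["extrinsics"][:3,3])
    for l in ["doser","fin","mouth","long_line","spout","dial_grip","dish","ring","tongs","jar","conditioner","key_bowl"]:
        print(l,[(w(p,d["position"]),proj(p,w(p,d["position"]))[0],round(d["conf"],2)) for d in tip_of(p,l)])
E
```

```text
{'t': 0.0, 'q': array([-70.2,   3.1,  92.5,  -0. ,  84.6,  -6.8]), 'dq': array([ 0. , -0.1, -0.1, -0.1,  0.1, -0.1]), 'tau': array([ -0. , -39.4, -37. ,  -0. ,   0. ,   0. ]), 'eef_pos': array([ 279.9, -558.1,  230.1]), 'tool_rot': array([-179.9,   -0. ,   26.6]), 'wrist_force': array([-0. , -0.5,  0.3]), 'ft_torque': array([ 0., -0., -0.]), 'grip_width': 85.31015217492734}
side [276.  741.1 768.6]
doser [(array([599.6,  83.8,  -0.2]), array([266.3, 261.9]), 0.57)]
fin [(array([580.2, -49.9, 153.9]), array([295.6, 188.4]), 0.46)]
mouth [(array([592.8,  30.1, 123.2]), array([278. , 214.1]), 0.67), (array([585.9,  -6.3, 120.9]), array([286.4, 207.3]), 0.6)]
long_line [(array([591.4,  30.7, 123.5]), array([278.4, 214.3]), 0.46), (array([697.7, -68.3,   4.2]), array([258.9, 216.1]), 0.22)]
spout [(array([622.2, 196.5,  73. ]), array([235.9, 268.9]), 0.56), (array([ 428.9, -430.7,    2. ]), array([378.4, 176.7]), 0.29)]
dial_grip [(array([612.2, 202.5, 169.4]), array([236.3, 241.4]), 0.68)]
dish [(array([732.5, 322.9,   0.8]), array([168.6, 311.5]), 0.97), (array([494. , 292.9,  -0.6]), a
[... 1018 characters left out ...]
7.4, 168.5]), array([202.6, 197.2]), 0.83)]
dish [(array([491.3, 286.7,  -1.9]), array([185.5, 254.2]), 0.98), (array([605. , 331.5,   3.3]), array([167.7, 217.9]), 0.9), (array([447.1, -18.6,   4.8]), array([290. , 257.6]), 0.81), (array([728.2, 329. ,   5.2]), array([166.1, 178.2]), 0.62), (array([617.7, 197. ,   1.7]), array([212.1, 209. ]), 0.56)]
ring [(array([725. , 119.8,   0.4]), array([234.5, 172.2]), 0.7)]
tongs [(array([721.9, 119.9,  -0.4]), array([234.6, 173.2]), 0.74)]
jar [(array([699.6, -72.7,  -2.7]), array([297.9, 173.6]), 0.51)]
conditioner [(array([610.7, 448.3,   3.1]), array([129.2, 220.3]), 0.9)]
key_bowl [(array([ 425.9, -431. ,   -0.4]), array([428.9, 248.9]), 0.55)]
```

```bash
python3 - <<'E'
import cv2
a=cv2.imread('pics/side0.png')
cv2.imwrite('pics/side0c.png',cv2.resize(a[150:350,140:390],None,fx=3,fy=3,interpolation=cv2.INTER_CUBIC))
a=cv2.imread('pics/top0.png')
cv2.imwrite('pics/top0c.png',cv2.resize(a[130:300,120:340],None,fx=3.5,fy=3.5,interpolation=cv2.INTER_CUBIC))
E
```

```text
(no output)
```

View pics/side0c.png

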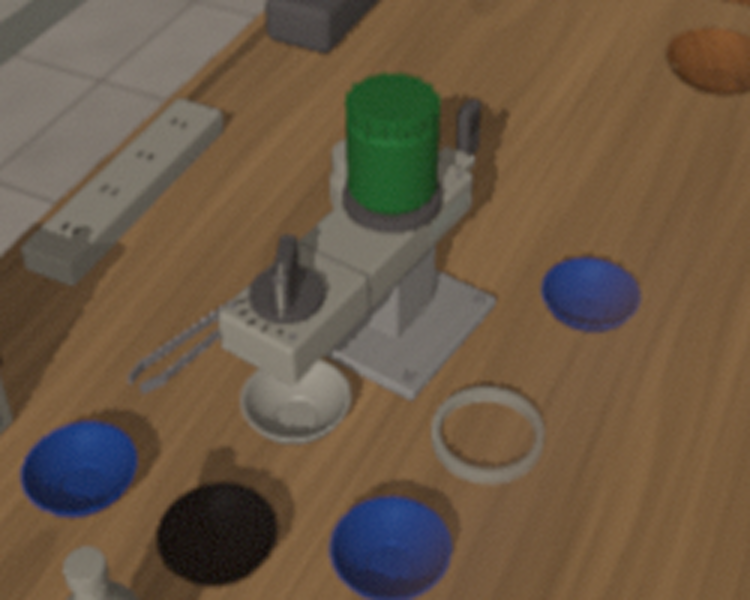

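View pics/top0c.png

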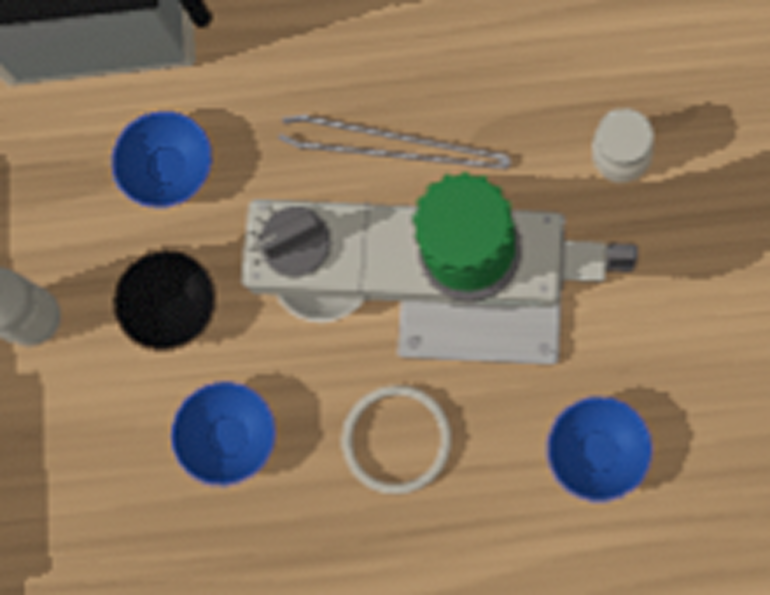

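View pics/top0.png

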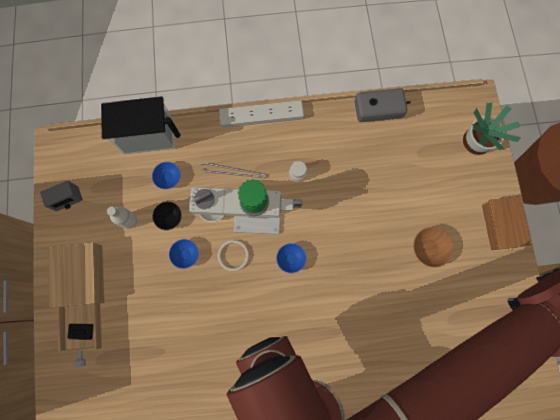

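The top view shows the doser near px (250,205). The fin is at (297,203) and the dial at (203,197). Dish candidates in the top view are blue at (166,176), (185,254) and (291,258), black at (167,216), and white at (212,209). The white one, partly hidden under the spout, is the dish in the task, and it stays put. Next I'll refine the doser's pose from the head corners.

```bash
python3 - <<'E'
from h import *
np.set_printoptions(precision=1,suppress=True)
p=optics.snapshot("top")
for n,(x,y) in dict(TL=(250,201),TR=(562,213),BL=(243,288),BR=(560,302)).items():
    print(n,ray(p,(120+x/3.5,130+y/3.5),140))
a=p["frame"][:,:,::-1]
cv2.imwrite('pics/fin0.png',cv2.resize(a[185:222,262:312],None,fx=14,fy=14,interpolation=cv2.INTER_CUBIC))
cv2.imwrite('pics/dial0.png',cv2.resize(a[180:222,182:232],None,fx=14,fy=14,interpolation=cv2.INTER_CUBIC))
E
```

```text
TL [653.2 230.1 140. ]
TR [616.4  -9.7 140. ]
BL [585.  240.2 140. ]
BR [547.1  -0.3 140. ]
```

View pics/fin0.png

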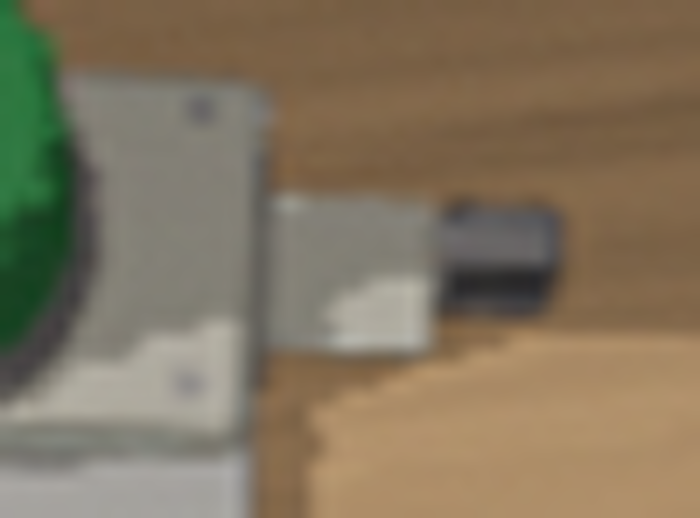

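View pics/dial0.png

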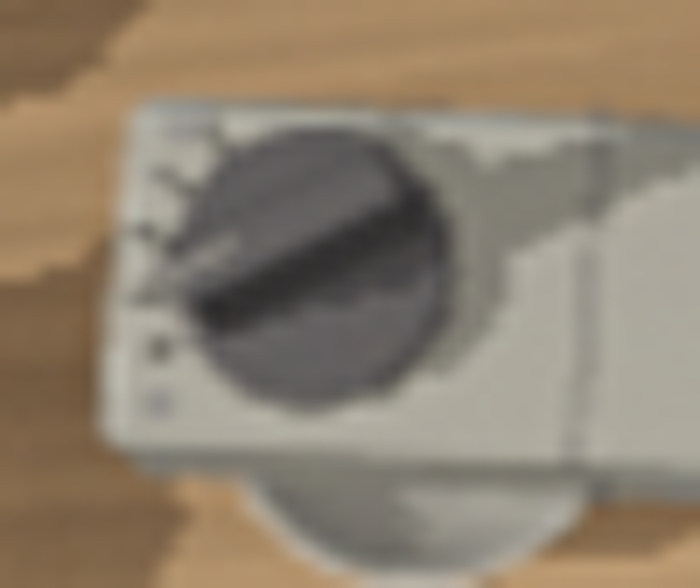

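```bash
cat >> h.py <<'E'
YAW=-8.8
def D(o,P,yaw=YAW):
    c,s=np.cos(np.radians(yaw)),np.sin(np.radians(yaw)); P=np.atleast_2d(np.array(P,float))
    return np.c_[o[0]+c*P[:,0]-s*P[:,1],o[1]+s*P[:,0]+c*P[:,1],P[:,2]]
E
python3 - <<'E'
from h import *
np.set_printoptions(precision=1,suppress=True)
p=optics.snapshot("top"); q=optics.snapshot("side")
print("fin top",ray(p,(297.9,201.8),166))
for P,n in((p,'t'),(q,'s')):
  b=cv2.resize(P["frame"][:,:,::-1],None,fx=1,fy=1).copy()
  S=5; b=cv2.resize(b,None,fx=S,fy=S,interpolation=cv2.INTER_CUBIC)
  o=(595.6,83.2); s=6.6
  L=[]
  for z in(140,): L.append([(-35,-90,z),(35,-90,z),(35,155,z),(-35,155,z),(-35,-90,z)])
  f=-128-s
  for z in(166,124): L.append([(-6,f-12,z),(6,f-12,z),(6,f+12,z),(-6,f+12,z),(-6,f-12,z)])
  t=np.linspace(0,6.3,40); L.append([(28*np.cos(a),115+28*np.sin(a),149.5) for a in t])
  a=2.094;c,d=np.cos(a),np.sin(a)
  L.append([(c*u-d*v,115+d*u+c*v,183) for u,v in((-24,-6.5),(24,-6.5),(24,6.5),(-24,6.5),(-24,-6.5))])
  for l in L:
    uv=(proj(P,D(o,l))+.5)*S; cv2.polylines(b,[uv.astype(int)],False,(0,0,255),1)
  x0,y0,x1,y1=(180,170,312,222) if n=='t' else (205,160,310,290)
  cv2.imwrite(f'pics/ov_{n}.png',b[y0*S:y1*S,x0*S:x1*S])
E
```

```text
fin top [575.4 -50.9 166. ]
```

View pics/ov_t.png

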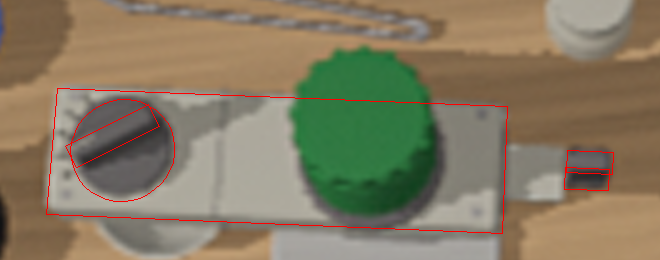

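View pics/ov_s.png

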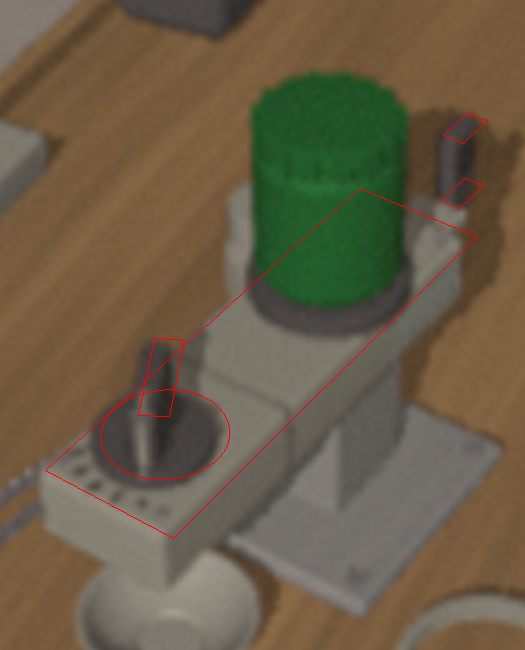

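>>> drive_tool:
  targets:
    - [[0,0,-0.975,0,0,-0.2,85],[0,0,-0.975,0,0,-0.2,85],[0,0,-0.975,0,0,-0.2,85],[0,0,-0.975,0,0,-0.2,85],[0,0,-0.975,0,0,-0.2,85],[0,0,-0.975,0,0,-0.2,85],[0,0,-0.975,0,0,-0.2,85]]

```text
t: 2.15
eef_pos: [280.1, -558.7, 266.5]
tool_rot: [-180.0, -0.0, 81.6]
wrist_force: [-0.5, 0.0, -0.6]
grip_width: 85.4
```

>>> drive_tool:
  targets:
    - [[0,0,0,1,0.4,0,85],[0,0,0,1,0.4,0,85],[0,0,0,1,0.4,0,85],[0,0,0,1,0.4,0,85],[0,0,0,1,0.4,0,85],[0,0,0,1,0.4,0,85],[0,0,0,1,0.4,0,85],[0,0,0,1,0.4,0,85],[0,0,0,1,0.4,0,85],[0,0,0,1,0.4,0,85],[0,0,0,1,0.4,0,85],[0,0,0,1,0.4,0,85],[0,0,0,1,0.4,0,85],[0,0,0,1,0.4,0,85],[0,0,0,1,0.4,0,85],[0,0,0,1,0.4,0,85],[0,0,0,1,0.4,0,85],[0,0,0,1,0.4,0,85],[0,0,0,1,0.4,0,85],[0,0,0,1,0.4,0,85]]

```text
t: 4.15
eef_pos: [554.5, -94.0, 266.4]
tool_rot: [180.0, 0.0, 81.2]
wrist_force: [1.0, -1.0, -0.3]
grip_width: 85.3
```

>>> drive_tool:
  targets:
    - [[0,0,0.05,1,0.4,0,85],[0,0,0,0.85,0.4,0,85],[0,0,0,0,0,0,85],[0,0,0,0,0,0,85]]

```text
t: 4.55
eef_pos: [580.9, -52.4, 266.2]
tool_rot: [-180.0, 0.0, 80.9]
wrist_force: [1.1, -0.0, -0.7]
grip_width: 85.0
```

>>> drive_tool:
  targets:
    - [[0,0,0,0.05,-0.15,0.8,85],[0,0,0,0,0,1,85],[0,0,0,0,0,1,85],[0,0,0,0,0,1,85],[0,0,0,0,0,0.85,85],[0,0,0,0,0,0.52,85],[0,0,0,0,0,0,85]]

```text
t: 5.25
eef_pos: [575.8, -51.1, 134.8]
tool_rot: [-179.8, -0.0, 80.8]
wrist_force: [0.1, 0.6, 0.0]
grip_width: 85.4
```

```bash
python3 - <<'E'
from h import *
p=optics.snapshot("top"); q=optics.snapshot("side")
a=cv2.resize(p["frame"][170:240,250:350,::-1],None,fx=4,fy=4,interpolation=cv2.INTER_CUBIC)
b=cv2.resize(q["frame"][130:235,240:340,::-1],None,fx=4,fy=4,interpolation=cv2.INTER_CUBIC)
a=cv2.copyMakeBorder(a,0,420-280,0,0,cv2.BORDER_CONSTANT)
cv2.imwrite('pics/g1.png',np.hstack([a,b]))
E
```

```text
(no output)
```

View pics/g1.png

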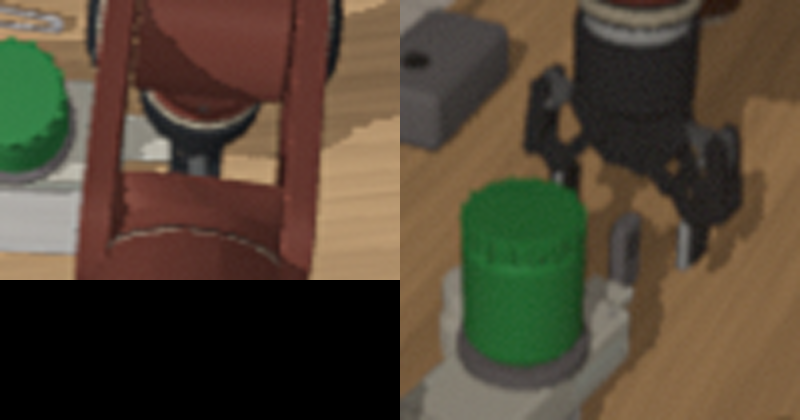

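The side view (right half) shows the fin at (625,250), between the two finger tips. I'll close on it.

>>> drive_tool:
  targets:
    - [[0,0,0,0,0,0,10],[0,0,0,0,0,0,5],[0,0,0,0,0,0,5],[0,0,0,0,0,0,5],[0,0,0,0,0,0,5],[0,0,0,0,0,0,5],[0,0,0,0,0,0,5]]

```text
t: 6.05
eef_pos: [577.1, -50.5, 137.4]
tool_rot: [-179.9, 0.0, 80.9]
wrist_force: [-4.7, 0.4, 4.4]
grip_width: 11.0
```

>>> drive_tool:
  targets:
    - [[0,0,0,-0.2,-0.04,0,5],[0,0,0,-0.2,0,0,5],[0,0,0,-0.2,0,0,5],[0,0,0,-0.2,0,0,5],[0,0,0,-0.2,0,0,5],[0,0,0,-0.2,0,0,5],[0,0,0,0,0,0,5],[0,0,0,0,0,0,5]]

```text
t: 6.85
eef_pos: [572.4, -79.6, 137.4]
tool_rot: [179.9, -0.1, 80.8]
wrist_force: [1.3, 5.6, 2.3]
grip_width: 11.0
```

```bash
python3 - <<'E'
from h import *
p=optics.snapshot("top"); q=optics.snapshot("side")
a=cv2.resize(p["frame"][170:240,250:350,::-1],None,fx=4,fy=4,interpolation=cv2.INTER_CUBIC)
b=cv2.resize(q["frame"][165:217,270:320,::-1],None,fx=8,fy=8,interpolation=cv2.INTER_CUBIC)
a=cv2.copyMakeBorder(a,0,416-280,0,0,cv2.BORDER_CONSTANT)
cv2.imwrite('pics/g2.png',np.hstack([a,b]))
for l in("long_line","mouth","fin"):
  for P in(p,q): print(l,[(w(P,d["position"]).round(1),round(d["conf"],2)) for d in tip_of(P,l)])
E
```

```text
long_line [(array([583.9,  -1. , 126.6]), 0.59)]
long_line [(array([586.3,   1.1, 123. ]), 0.77)]
mouth [(array([583.1,  -6.6, 125.3]), 0.85)]
mouth [(array([588.6,  -4.9, 122.3]), 0.92)]
fin [(array([573.6, -76. , 148.6]), 0.45)]
fin [(array([576.3, -80.9, 152.3]), 0.8)]
```

View pics/g2.png

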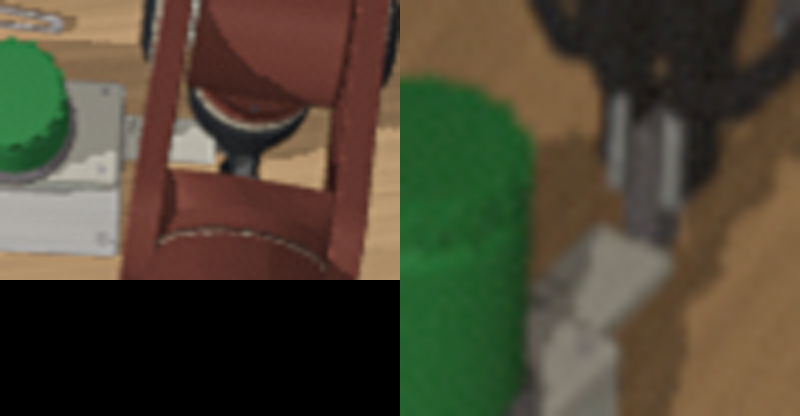

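>>> drive_tool:
  targets:
    - [[0,0,0,-0.09,0,0,5],[0,0,0,-0.09,0,0,5],[0,0,0,0,0,0,5],[0,0,0,0,0,0,5]]

```text
t: 7.65
eef_pos: [571.7, -84.0, 137.4]
tool_rot: [179.9, -0.1, 80.8]
wrist_force: [2.0, 5.3, 3.0]
grip_width: 10.8
```

```bash
python3 - <<'E'
from h import *
p=optics.snapshot("top"); q=optics.snapshot("side")
a=cv2.resize(p["frame"][185:225,265:315,::-1],None,fx=8,fy=8,interpolation=cv2.INTER_CUBIC)
b=cv2.resize(q["frame"][180:220,270:315,::-1],None,fx=8,fy=8,interpolation=cv2.INTER_CUBIC)
cv2.imwrite('pics/g3.png',np.hstack([a,b]))
for l in("long_line","mouth"):
  for P in(p,q): print(l,[(w(P,d["position"]).round(1),round(d["conf"],2)) for d in tip_of(P,l)])
E
```

```text
long_line [(array([585.8,  -4.4, 123.4]), 0.68)]
long_line [(array([616. , 203.5, 169.9]), 0.74), (array([584.8,  -0.9, 121.6]), 0.6)]
mouth [(array([584.8,  -3.3, 124.4]), 0.85)]
mouth [(array([587.2,  -2.2, 122.8]), 0.8)]
```

View pics/g3.png

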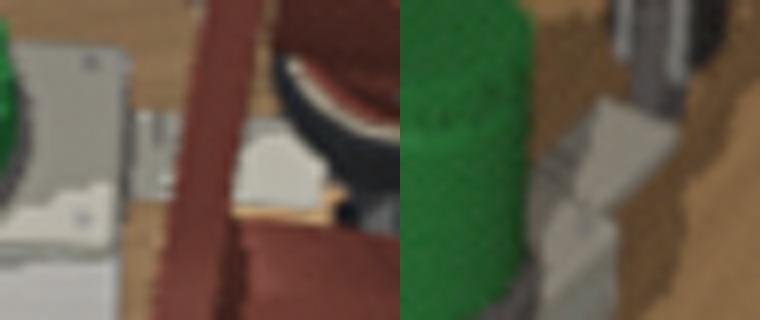

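The slide is at about 40 mm: the 30 mm half-line shows at (163,130) in the top view, roughly 10 mm outside the bezel edge. I'll release it and lift off.

>>> drive_tool:
  targets:
    - [[0,0,0,0,0,0,85],[0,0,0,0,0,0,85],[0,0,0,0,0,0,85],[0,0,0,0,0,0,85],[0,0,0,0,0,0,85],[0,0,0,0,0,-0.5,85],[0,0,0,0,0,-1,85],[0,0,0,0,0,-1,85],[0,0,0,0,0,-1,85],[0,0,0,0,0,-1,85],[0,0,0,0,0,-1,85],[0,0,0,-1,0,0,85],[0,0,0,-1,0,0,85],[0,0,0,-1,0,0,85],[0,0,0,0,0,0,85]]

```text
t: 9.45
eef_pos: [558.7, -160.9, 275.7]
tool_rot: [179.9, 0.1, 80.6]
wrist_force: [0.4, 1.3, 0.3]
grip_width: 85.1
```

```bash
python3 - <<'E'
from h import *
p=optics.snapshot("top"); q=optics.snapshot("side")
a=cv2.resize(p["frame"][185:225,265:315,::-1],None,fx=8,fy=8,interpolation=cv2.INTER_CUBIC)
b=cv2.resize(q["frame"][180:220,270:315,::-1],None,fx=8,fy=8,interpolation=cv2.INTER_CUBIC)
cv2.imwrite('pics/g4.png',np.hstack([a,b])); cv2.imwrite('pics/g4f.png',p["frame"][:,:,::-1])
for l in("long_line","mouth","fin"):
  for P in(p,q): print(l,[(w(P,d["position"]).round(1),round(d["conf"],2)) for d in tip_of(P,l)])
E
```

```text
long_line [(array([584.1,  -4.8, 125.4]), 0.82)]
long_line [(array([585.4,  -4.1, 122.2]), 0.79)]
mouth [(array([581.3,  -5.4, 121.8]), 0.86)]
mouth [(array([588. ,  -6.5, 119.2]), 0.73)]
fin [(array([572.7, -79.6, 148.5]), 0.86)]
fin [(array([579.8, -82.1, 151. ]), 0.61)]
```

View pics/g4.png

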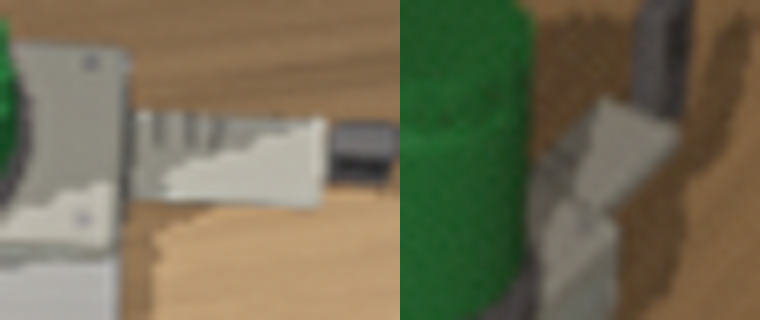

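```bash
python3 - <<'E'
import cv2,numpy as np
from h import *
g=cv2.imread('pics/g4f.png',0).astype(int)
print(np.arange(276,316)); 
for r in range(198,212): print(r,g[r,276:316])
p=optics.snapshot("top")
o=(596.2,83.2)
for s in(36,38,40,42,44):
  print(s,[proj(p,D(o,(-7,-90-d,124)))[0].round(1) for d in (0,s-40,s-30,s-20,s-10,26+s)])
E
```

```text
[276 277 278 279 280 281 282 283 284 285 286 287 288 289 290 291 292 293
 294 295 296 297 298 299 300 301 302 303 304 305 306 307 308 309 310 311
 312 313 314 315]
198 [138 139 138 134 106  94 116 119 108 109 114 115 107 111 114 113 112 115
 114 114 115 116 115 114 116 117 118 118 120 120 119 121 119 121 119 120
 119 120 119 118]
199 [137 138 139 134 103  91 144 149 112 117 134 133 106 111 127 115 114 119
 120 120 119 118 118 110 116 124 123 123 138 130 116 116 115 113 113 114
 114 114 116 116]
200 [138 138 139 133 101  98 131 140 112 120 141 139 112 122 139 123 111 128
 139 138 138 138 137 136 140 149 152 156 185 164 113  99  95  93  93  92
  90  94  98 108]
201 [138 139 139 134  97  94 130 140 112 120 139 139 113 121 141 121 113 131
 138 137 136 144 149 148 149 170 181 183 190 158 111 107 105 104 105 105
 103 103  89  99]
202 [138 139 139 132  96  94 131 139 114 122 140 139 113 121 137 111 117 137
 137 136 145 170 182 182 181 181 181 182 188 152 107 111 111 110 109 109
 107 108  95 102]
203 [138 139 138 131  95  95 132 139 127 129 138 138 125 129 136 116 131 148
 148 148 168 182 18
[... 1425 characters left out ...]
([280.4, 207. ]), array([278.9, 206.9]), array([282.6, 207.1]), array([286.3, 207.2]), array([290. , 207.4]), array([303.2, 207.9])]
38 [array([280.4, 207. ]), array([279.7, 206.9]), array([283.4, 207.1]), array([287. , 207.2]), array([290.7, 207.4]), array([303.9, 207.9])]
40 [array([280.4, 207. ]), array([280.4, 207. ]), array([284.1, 207.1]), array([287.8, 207.3]), array([291.4, 207.4]), array([304.7, 208. ])]
42 [array([280.4, 207. ]), array([281.2, 207. ]), array([284.8, 207.2]), array([288.5, 207.3]), array([292.2, 207.4]), array([305.4, 208. ])]
44 [array([280.4, 207. ]), array([281.9, 207. ]), array([285.6, 207.2]), array([289.2, 207.3]), array([292.9, 207.5]), array([306.1, 208. ])]
```

The slide marks at columns 284.4, 288.4 and 291.5 fit s≈40.5–41 mm, inside the band. Next I'll go over the canister to the dial.

>>> drive_tool:
  targets:
    - [[0,0,-0.96,0,0,-0.2,85],[0,0,-0.96,0,0,-0.2,85],[0,0,-0.96,0,0,-0.2,85],[0,0,-0.95,0,0,0,85],[0,0,0,0.97,0.56,0,85],[0,0,0,0.97,0.56,0,85],[0,0,0,0.97,0.56,0,85],[0,0,0,0.97,0.56,0,85],[0,0,0,0.97,0.56,0,85],[0,0,0,0.97,0.56,0,85],[0,0,0,0.97,0.56,0,85],[0,0,0,0.97,0.56,0,85],[0,0,0,0.97,0.56,0,85],[0,0,0,0.97,0.56,0,85],[0,0,0,0.97,0.56,0,85],[0,0,0,0.97,0.56,0,85],[0,0,0,0.97,0.56,0,85],[0,0,0,0,0,0,85],[0,0,0,0,0,0,85]]

```text
t: 11.8
eef_pos: [612.8, 201.9, 289.3]
tool_rot: [-180.0, 0.0, 111.6]
wrist_force: [0.6, -0.0, 0.3]
grip_width: 84.8
```

>>> drive_tool:
  targets:
    - [[0,0,0.05,-0.17,0,0.6,85],[0,0,0,0,0,1,85],[0,0,0,0,0,1,85],[0,0,0,0,0,1,85],[0,0,0,0,0,0.8,85],[0,0,0,0,0,0.6,85],[0,0,0,0,0,0.3,85],[0,0,0,0,0,0,85]]

```text
t: 12.6
eef_pos: [613.9, 196.7, 155.5]
tool_rot: [-179.9, -0.0, 111.0]
wrist_force: [0.7, 0.2, -0.3]
grip_width: 84.8
```

```bash
python3 - <<'E'
from h import *
p=optics.snapshot("top"); q=optics.snapshot("side")
a=cv2.resize(p["frame"][170:240,170:260,::-1],None,fx=4,fy=4,interpolation=cv2.INTER_CUBIC)
b=cv2.resize(q["frame"][190:295,190:290,::-1],None,fx=4,fy=4,interpolation=cv2.INTER_CUBIC)
a=cv2.copyMakeBorder(a,0,420-280,0,0,cv2.BORDER_CONSTANT)
cv2.imwrite('pics/d1.png',np.hstack([a,b]))
print(sensors.get_obs()["q"],sensors.get_obs()["eef_pos"])
for P in(p,q): print([(w(P,d["position"]).round(1),round(d["conf"],2)) for d in tip_of(P,"dial_grip")])
E
```

```text
[ 1.11887847e+01  8.80029741e+00  9.33453816e+01 -1.82564171e-03
  7.77677241e+01 -9.86073932e+00] [615.17628929 197.31181233 158.00096958]
[]
[(array([612.7, 201.2, 168.8]), 0.83), (array([576.3, -86.2, 151.2]), 0.6)]
```

View pics/d1.png

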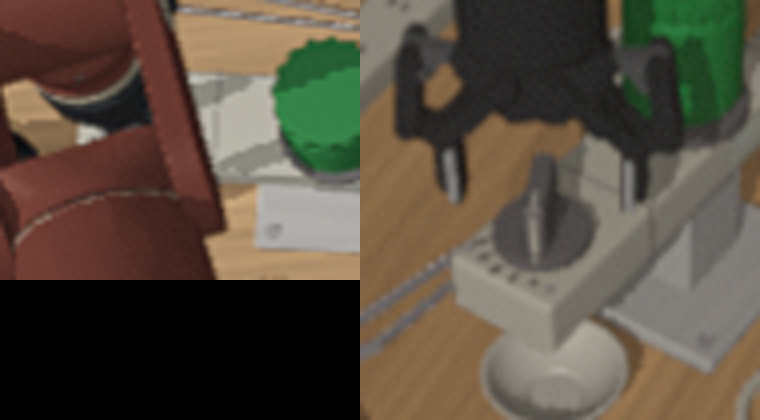

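The side view shows the fingers straddling the dial's bar, with tips at (453,200) and (630,205) and the bar at (541,205). The white dish is below at (555,375). I'll close.

>>> drive_tool:
  targets:
    - [[0,0,0,0,0,0,10],[0,0,0,0,0,0,5],[0,0,0,0,0,0,5],[0,0,0,0,0,0,5],[0,0,0,0,0,0,5],[0,0,0,0,0,0,5],[0,0,0,0,0,0,5]]

```text
t: 13.5
eef_pos: [616.4, 198.2, 157.5]
tool_rot: [179.7, 0.0, 111.1]
wrist_force: [6.7, 3.7, -2.4]
grip_width: 11.7
```

```bash
python3 - <<'E'
from h import *
o=sensors.get_obs(); print({k:np.round(o[k],2) for k in o})
E
```

```text
{'t': np.float64(13.5), 'q': array([ 1.122e+01,  8.870e+00,  9.332e+01,  5.000e-02,  7.751e+01,
       -9.850e+00]), 'dq': array([ 0.06, -0.  , -0.09,  0.01, -0.04, -0.01]), 'tau': array([-4.000e-01, -4.380e+01, -3.381e+01, -3.400e-01,  1.670e+00,
       -2.000e-02]), 'eef_pos': array([616.37, 198.19, 157.51]), 'tool_rot': array([179.69,   0.  , 111.07]), 'wrist_force': array([ 6.74,  3.65, -2.44]), 'ft_torque': array([ 0.35, -0.93,  0.02]), 'grip_width': np.float64(11.75)}
```

>>> drive_tool:
  targets:
    - [[0,0,0.4,0,0.05,0,5],[0,0,0.4,0,0,0,5],[0,0,0.4,0,0,0,5],[0,0,0.4,0,0,0,5],[0,0,0.4,0,0,0,5],[0,0,0.4,0,0,0,5],[0,0,0,0,0,0,5]]

```text
t: 14.2
eef_pos: [616.4, 198.3, 157.5]
tool_rot: [179.9, -0.0, 91.9]
wrist_force: [2.7, 1.3, 0.3]
grip_width: 12.0
```

```bash
python3 - <<'E'
from h import *
o=sensors.get_obs(); print({k:np.round(o[k],2) for k in ('t','eef_pos','tool_rot','wrist_force','ft_torque','grip_width')})
a=np.radians(o['tool_rot'][2]); f=o['wrist_force']
print('tool x,y force',f[0]*np.cos(a)+f[1]*np.sin(a), f[0]*np.sin(a)-f[1]*np.cos(a))
E
```

```text
{'t': np.float64(14.2), 'eef_pos': array([616.38, 198.28, 157.51]), 'tool_rot': array([ 1.799e+02, -4.000e-02,  9.189e+01]), 'wrist_force': array([2.66, 1.25, 0.28]), 'ft_torque': array([ 0.24, -0.25, -0.  ]), 'grip_width': np.float64(11.97)}
tool x,y force 1.1652903199591678 2.69807133183491
```

>>> drive_tool:
  targets:
    - [[0,0,0.4,0,0.02,0,5],[0,0,0.4,0,0,0,5],[0,0,0.4,0,0,0,5],[0,0,0.4,0,0,0,5],[0,0,0.4,0,0,0,5],[0,0,0.4,0,0,0,5],[0,0,0.4,0,0,0,5],[0,0,0.4,0,0,0,5],[0,0,0.4,0,0,0,5],[0,0,0.4,0,0,0,5],[0,0,0.4,0,0,0,5],[0,0,0.4,0,0,0,5],[0,0,0.2,0,0,0,5],[0,0,0,0,0,0,5],[0,0,0,0,0,0,5]]

```text
t: 15.7
eef_pos: [616.3, 198.4, 157.5]
tool_rot: [-180.0, -0.1, 51.9]
wrist_force: [-0.7, 2.1, 2.3]
grip_width: 11.7
```

```bash
python3 - <<'E'
from h import *
o=sensors.get_obs(); print({k:np.round(o[k],2) for k in ('t','eef_pos','tool_rot','wrist_force','ft_torque','grip_width')})
a=np.radians(o['tool_rot'][2]); f=o['wrist_force']
print('tool x,y force',f[0]*np.cos(a)+f[1]*np.sin(a), f[0]*np.sin(a)-f[1]*np.cos(a))
p=optics.snapshot("top"); q=optics.snapshot("side")
a=cv2.resize(p["frame"][170:240,170:310,::-1],None,fx=3,fy=3,interpolation=cv2.INTER_CUBIC)
b=cv2.resize(q["frame"][215:295,205:265,::-1],None,fx=6,fy=6,interpolation=cv2.INTER_CUBIC)
a=cv2.copyMakeBorder(a,0,480-210,0,0,cv2.BORDER_CONSTANT)
cv2.imwrite('pics/d2.png',np.hstack([a,b]))
for l in("long_line","mouth","dish","spout"):
  for P in(p,q): print(l,[(w(P,d["position"]).round(1),round(d["conf"],2)) for d in tip_of(P,l)])
E
```

```text
{'t': np.float64(15.7), 'eef_pos': array([616.34, 198.42, 157.48]), 'tool_rot': array([-1.7998e+02, -6.0000e-02,  5.1940e+01]), 'wrist_force': array([-0.7 ,  2.06,  2.3 ]), 'ft_torque': array([0.62, 0.13, 0.09]), 'grip_width': np.float64(11.74)}
tool x,y force 1.183992060288968 -1.8218026294666139
long_line []
long_line [(array([587.5,  -2.6, 123.8]), 0.82), (array([725.8, 123.3,   3.1]), 0.46)]
mouth [(array([582.6,  -4.7, 124.9]), 0.66)]
mouth [(array([586.5,  -7.1, 119.8]), 0.93)]
dish [(array([447.8, -17.4,   1.6]), 0.78), (array([603.1, 332.2,   3.5]), 0.41)]
dish [(array([731.9, 326. ,   0.8]), 0.98), (array([443.5, -18.9,   2.8]), 0.75), (array([623.4, 197. ,   3.9]), 0.74), (array([4.943e+02, 2.921e+02, 1.000e-01]), 0.73), (array([609. , 327.8,   4.3]), 0.64), (array([586.7,  -4.9, 119.9]), 0.2)]
spout []
spout [(array([622.6, 201.5,  74.3]), 0.62)]
```

View pics/d2.png

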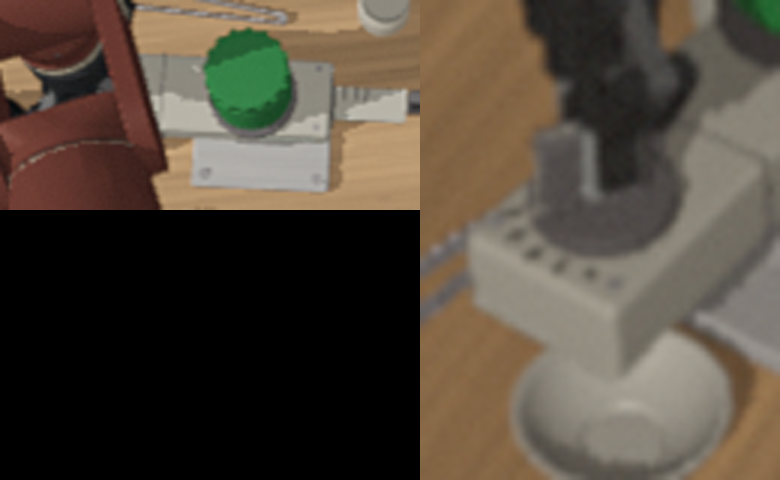

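```bash
python3 - <<'E'
from h import *
q=optics.snapshot("side")
ax=np.array([616.3,198.4])
for n,(x,y) in dict(dot=(590,272),t1=(558,267),t2=(533,252),t3=(515,235),t4=(510,213)).items():
    P=ray(q,(205+x/6,215+y/6),140)[:2]-ax+np.array([-2,0]); print(n,np.hypot(*P).round(1),np.degrees(np.arctan2(P[1],P[0])).round(1))
# bar pointer end bottom edge
P=ray(q,(205+545/6,215+210/6),149.5)[:2]-ax; print('ptr',P,np.degrees(np.arctan2(P[1],P[0])))
o=sensors.get_obs(); print(o['tool_rot'],o['ft_torque'],o['grip_width'])
E
```

```text
dot 150.8 -167.4
t1 139.2 -167.5
t2 129.3 -165.1
t3 121.9 -161.7
t4 119.6 -156.5
ptr [-121.95670658  -45.67460833] -159.46832428873876
[-1.79985588e+02 -5.61695291e-02  5.18813389e+01] [1.00891804 0.27105766 0.0928082 ] 11.92256364654807
```

```bash
python3 - <<'E'
from h import *
q=optics.snapshot("side")
ax=np.array([616.3,198.4])
for n,(x,y) in dict(dot=(590,272),t1=(558,267),t2=(533,252),t3=(515,235),t4=(510,213)).items():
    P=ray(q,(205+(x-420)/6,215+y/6),140)[:2]-ax; print(n,np.hypot(*P).round(1),np.degrees(np.arctan2(P[1],P[0])).round(1))
P=ray(q,(205+(545-420)/6,215+212/6),149.5)[:2]-ax; print('ptr',P,np.degrees(np.arctan2(P[1],P[0])))
E
```

```text
dot 33.2 108.6
t1 34.3 88.6
t2 34.1 68.3
t3 35.5 50.0
t4 35.3 31.2
ptr [13.57386023 20.34366279] 56.28767458021003
```

Tick 3 lies at a bearing of 50.0° and the bar is at 51.9°. I'll trim by about 1° and hold.

>>> drive_tool:
  targets:
    - [[0,0,0.12,0,0,0,5],[0,0,0,0,0,0,5],[0,0,0,0,0,0,5],[0,0,0,0,0,0,5],[0,0,0,0,0,0,5],[0,0,0,0,0,0,5]]

```text
t: 16.9
eef_pos: [616.4, 198.4, 157.5]
tool_rot: [-180.0, -0.1, 50.9]
wrist_force: [-1.7, 5.0, 5.2]
grip_width: 11.9
```

```bash
python3 - <<'E'
from h import *
o=sensors.get_obs(); print({k:np.round(o[k],2) for k in ('t','dq','eef_pos','tool_rot','wrist_force','ft_torque','grip_width')})
q=optics.snapshot("side"); p=optics.snapshot("top"); 
a=cv2.resize(p["frame"][185:225,265:315,::-1],None,fx=7,fy=7,interpolation=cv2.INTER_CUBIC)
b=cv2.resize(q["frame"][150:350,140:340,::-1],None,fx=2,fy=2,interpolation=cv2.INTER_CUBIC)
a=cv2.copyMakeBorder(a,0,400-280,0,0,cv2.BORDER_CONSTANT)
cv2.imwrite('pics/e1.png',np.hstack([a,b]))
E
```

```text
{'t': np.float64(16.9), 'dq': array([ 0.12, -0.1 , -0.07, -0.06,  0.12, -0.03]), 'eef_pos': array([616.35, 198.39, 157.49]), 'tool_rot': array([-1.7998e+02, -6.0000e-02,  5.0920e+01]), 'wrist_force': array([-1.69,  4.96,  5.17]), 'ft_torque': array([1.06, 0.3 , 0.08]), 'grip_width': np.float64(11.91)}
```

View pics/e1.png

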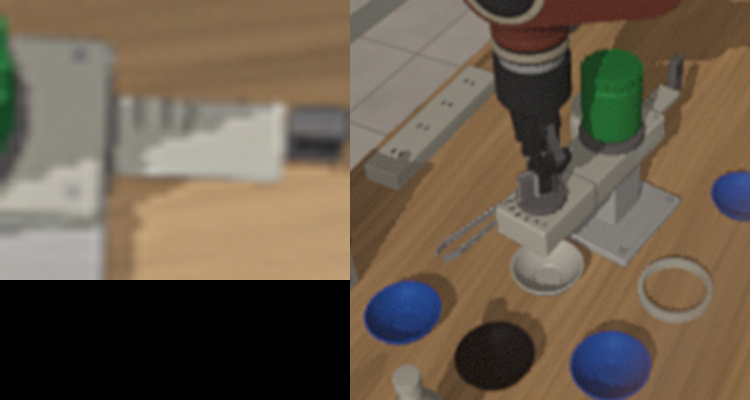

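The slide hasn't moved: its short lines are at (140–185,110) in the left half. The fingers hold the dial at the third tick, and the white dish is under the spout at (547,268). The tongs and ring haven't moved. I'm handing in.

```bash
python3 - <<'E'
from rig import close_job
print(close_job())
E
```

```text
the job is handed in; nothing more can be done
None
```

I drew the portion slide out to its long line and let it go. Then I turned the dial clockwise to the third click and handed the job in at about 17 s, with the fingers still holding it.

- **Slide:** after release, the short marks and the fin put it at about 40.5–41.5 mm out, inside the 36–44 mm band. The long line itself merged with the dark edge of the bezel in the pictures. The networks placed it within about 1–4 mm of the mouth, depending on the view and picture.
- **Dial:** the tool turned 60.2° (about 1.05 rad) with the bar gripped. The wrist moment was about 0.08–0.09 N m, close to the 0.10 N m expected at the third click. The ticks gave a slightly different figure of about 1.01 rad, still inside the 0.92–1.18 rad band.
- **Dish and bystanders:** in the final pictures the white dish was under the spout, and the tongs and ring showed no visible shift. The jar and conditioner were only partly in view or out of it, and I did not re-measure the key bowl; the arm touched none of the three.
- **Disagreements:** the side camera placed the doser 4–5 mm farther in x than the top camera. I used a value in between and corrected it by the grip forces. The wrist force at hand-in was about 7 N, well under the limit.

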